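Fit the matching rotor and load the centrifuge in balance

TASK

Get the small centrifuge ready to spin: take the empty rotor whose bolt holes match the studs of the drive and seat it fully down on them, then load it in balance with the four capped tubes, each standing fully down in its own pocket and its twin of the same size in the pocket straight across. Keep the tubes upright, and leave the other rotor and the open, capless tube where they are.

Things in the scene. Friction and masses are not known exactly. Their poses are not given: they have to be found in the camera images.
- drive_unit: Fixed centrifuge: round white housing 196 mm wide, guard rim 52 mm high (bore 176), panel on its -x side. Origin: on the drive axis at bench level, z up. Central steel seat 74 mm wide, top at z 66 mm; on it three 13 mm studs, 14 mm high with tapered tips, at radius 28 mm, at 0, 120, 240 deg from its +x. A seated rotor's origin is at z 30 mm on this axis, bolt holes over the studs.
- rotor_a: Loose aluminium rotor, 0.65 kg, disc 166 mm wide (z 36 to 44 mm) on four cup pockets. Origin: on its axis at the cups' underside, z up. Three 16 mm bolt holes at radius 28 mm at 0, 120, 240 deg from its +x. Pockets on its +x, +y, -x, -y axes at radius 60 mm: bore 36, mouth z 44, floor z 3 mm. Grey grip bar at the centre: 30 mm along its x, 14 mm thick along y, z 48 to 82 mm.
- rotor_b: Loose aluminium rotor like rotor_a in everything (sizes, origin, axes, pockets, grip bar) except its bolt holes: four of 16 mm at radius 28 mm, at 45, 135, 225 and 315 deg from its own +x axis.
- tube_tall_1: Tall capped tube standing upright on the bench: 113 mm high, body 30 mm across with the foot bevelled to 22 mm over 7 mm, ribbed grey-white screw cap 35 mm across over the top 14 mm. Origin: centre of the underside; z up. About 65 g.
- tube_tall_2: Tall capped tube, the twin of tube_tall_1.
- tube_short_1: Short capped tube standing upright on the bench: 85 mm high, body 30 mm across with the foot bevelled to 22 mm over 7 mm, flat snap cap 32 mm across over the top 9 mm with a small thumb tab that is only for looks. Origin: centre of the underside; z up. About 45 g.
- tube_short_2: Short capped tube, the twin of tube_short_1.
- tube_open: Empty open tube without a cap, 85 mm high, 30 mm across, standing on the bench. Origin: centre of the underside; z up. It is not to be loaded.

How it is judged:
By the outcome, as a careful person would: the job done as asked, in the order asked, and still so for the second after the job is handed in, with the robot touching nothing.
It also fails if it takes over 120 s, if anything falls off the work surface, if the arm or the gripper's body presses on something with over 40 N, if the wrist force passes 120 N, or if a joint passes its speed limit or range.

ROBOT

A 7-joint arm with a two-finger parallel gripper is mounted at the origin on a cart in front of the work surface, level with it; the furniture and walls round the work are solid. World frame = base frame: x ahead of the robot, y to its left, z up, the work surface at z = 0. Lengths are in mm, angles in rad, forces in N, time in s.
With the tool pointing down it reaches from about 400 to 875 mm from the base axis. Payload 6.5 kg.
Tool frame: the origin (TCP) lies midway between the tips of the shut fingers; the grasp point (between the pads) lies 19 mm behind it; z points along the fingers, y is the line along which they close (so a half turn about z gives the same grasp; the last joint's range is limited). The gripper opens to 88 mm and grips with 3 to 60 N. Pads are 18 mm wide; open, the fingers measure 123 mm over their backs; the gripper's body (75 mm by 187 mm) begins 45 mm behind the grasp point.
Start: joints at [-1.223, 0.536, -0.004, 1.538, 0.003, 1.067, -0.071], TCP at [261.355, 595.134, 208.516] pointing down, gripper open.
Joint ranges: [-2.7, 2.7], [-0.37, 2.16], [-1.27, 1.26], [0.24, 2.4], [-1.31, 4.45], [0.19, 1.91], [-2.76, 2.76]. Speed limits (rad/s): [2.39, 2.39, 3.14, 3.14, 3.14, 3.14, 3.14].

INTERFACE

Orientations are given as [roll, pitch, yaw] about the fixed x, y, z axes, in that order (R = Rz(yaw) Ry(pitch) Rx(roll)).
In Python, from plant import env gives the robot as it stands.
- The arm moves only by the tool apply_moves, never from a script. Its argument "moves" is a list of rows, each a list of 2 entries, a list of its own where there are three numbers: the shift along the tool's x, y, z in units of 30 mm (1.0 is 30 mm), then the turn, a rotation vector about the tool's x, y, z in rad. In form: [[[tx, ty, tz], [rx, ry, rz]], ...]. A call has 1 to 12 rows; each row is the pose to reach, as a shift and turn from the pose commanded when the call began, along the tool's axes at that moment; what a row does not reach only later rows make up. A row lasts 1/10 s, in which the tool goes at most 50 mm and 8.59 degrees, less where a joint would pass 70% of its speed; a pose out of reach is approached as far as the arm can. A call with a gripper value outside its range is refused whole. "hand" is the closure, from 0 (fully open) to 1 (shut), set as the call begins (left out, the last holds). The fingers move at their own pace and stop on an object; the grip force is fixed at half the most. Time passes only in rows, so rows that repeat a pose let the fingers close. It gives the time, the measured TCP pose, the force, the opening and the grip force at its end, in the units of the state.
- env.read_state(): the state, without advancing time (a new reading comes with each control period).
- env.capture(name): name is "side" or "top"; returns (picture, depth): 384x512x3 uint8, red, green, blue; 384x512 float32, mm along the optical axis (not along the pixel's ray), 0 where there is no reading.
- env.camera_model(name): a dict with "fx", "fy", "cx", "cy" (pixels), "extrinsics" (4x4, takes a point from camera to world coordinates). Camera axes: x right, y down, z forward; pixel columns grow to the right and rows downward; lengths in mm; the calibration is good to about 2 mm. A picture is of the moment at which its call begins. camera_model takes no time and is no camera call.
- env.job_done(): hands the job in; it is judged then, once.
The state is a dict: "clock": time; "joint_positions": joint angles; "qd": joint speeds; "joint_torque": joint torques, N m; "position": TCP position; "tool_rot": TCP orientation; "force": force on the tool from outside, world axes, zero at the start; "moment": the same for the moment, N m; "width": opening from 0.0 (shut) to 1.0 (fully open); "grip_force": force on a finger pad.
Only numpy, scipy, OpenCV 4.12 (cv2) and the standard library are available. Lean on these libraries where they do the work, as an engineer would, in place of code of your own. Each camera call takes 0.05 s, during which the arm holds its last target. There are 200 camera calls.

## Working session

There is one attempt and no reset: what is moved stays moved. The work goes in short steps, Python scripts to look and compute and a tool call to move; the robot and the scene stay as the last step left them, time stands still between calls to the robot, and variables do not carry over. Pictures are saved under pics/ and viewed, at most 14 in all, crops included, and the job is handed in when it is done.

Besides the shell and the picture viewer there is one more tool, called after "Call:" as name(argument=value, ...) on one line, values as JSON. apply_moves: Moves the arm, as the interface text tells. Its arguments: {"type":"object","properties":{"moves":{"type":"array"},"hand":{"type":"number"}},"required":["moves"]}

```bash
mkdir -p pics; ls
cat > h.py <<'E'
import numpy as np, cv2
from plant import env
def cap(n):
    im,d=env.capture(n); m=env.camera_model(n); return im,d,m
def pts(d,m):
    v,u=np.indices(d.shape); E=np.array(m["extrinsics"])
    P=np.stack([(u-m["cx"])/m["fx"]*d,(v-m["cy"])/m["fy"]*d,d],-1)
    W=P@E[:3,:3].T+E[:3,3]; W[d==0]=np.nan; return W
def ray(m,u,v,z):
    E=np.array(m["extrinsics"]); r=E[:3,:3]@np.array([(u-m["cx"])/m["fx"],(v-m["cy"])/m["fy"],1]); o=E[:3,3]
    return o+r*(z-o[2])/r[2]
E
python3 - <<'E'
from h import *
for n in ("side","top"):
    im,d,m=cap(n); cv2.imwrite(f"pics/{n}0.png",cv2.resize(im[...,::-1],(768,576),interpolation=cv2.INTER_CUBIC)); np.savez(f"{n}0.npz",im=im,d=d)
    print(n,m["fx"],m["cx"],m["cy"],np.round(m["extrinsics"],3).tolist(),(d==0).mean())
print(env.read_state())
E
```

```text
pics
side 365.4509280956472 254.75463506292007 194.30824458481402 [[0.997, 0.031, -0.069, 610.283], [0.075, -0.509, 0.857, -849.381], [-0.009, -0.86, -0.51, 533.99], [0.0, 0.0, 0.0, 1.0]] 0.004084269205729167
top 370.5576700352125 249.18768839738496 190.79028862840102 [[0.137, -0.964, 0.226, 341.858], [-0.991, -0.135, 0.025, -14.589], [0.006, -0.228, -0.974, 956.753], [0.0, 0.0, 0.0, 1.0]] 0.004007975260416667
{'clock': 0.1, 'joint_positions': array([-1.22322607,  0.53713073, -0.0044099 ,  1.53872057,  0.00259716,
        1.06728544, -0.07118182]), 'qd': array([-8.65291521e-05, -1.48224455e-03,  8.18872797e-04, -2.03152182e-03,
       -4.19560644e-04, -6.25075212e-04, -9.00941674e-04]), 'joint_torque': array([ 2.63514572e-03, -5.72070622e+01,  9.93917473e-01, -2.52228606e+01,
       -5.61155984e-02,  1.35176332e-02,  3.31276749e-05]), 'position': array([261.13991353, 594.60832502, 207.72181349]), 'tool_rot': array([-3.14005931e+00,  1.25856807e-04,  2.72788620e+00]), 'force': array([-0.59386692,  0.06018026, -0.86918784]), 'moment': array([-0.00141966,  0.01875417,  0.00169364]), 'grip_force': 0.0, 'width': 1.0012181452054676}
```

View pics/top0.png

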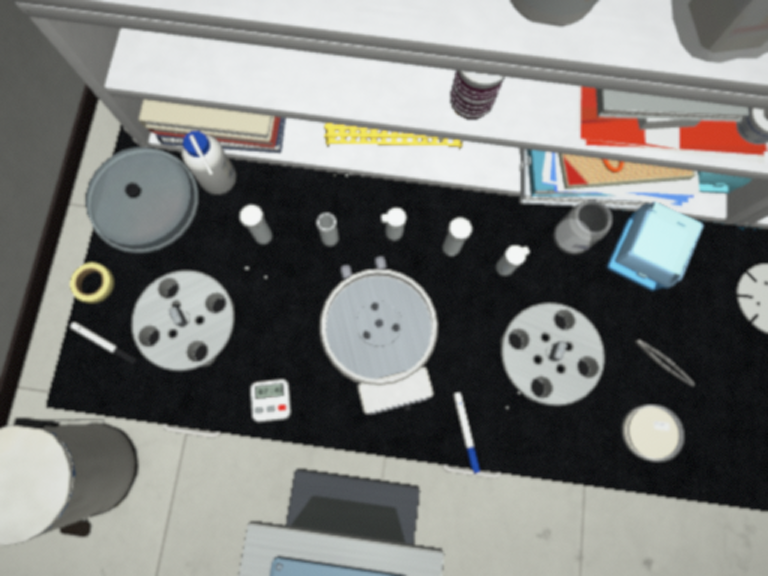

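View pics/side0.png

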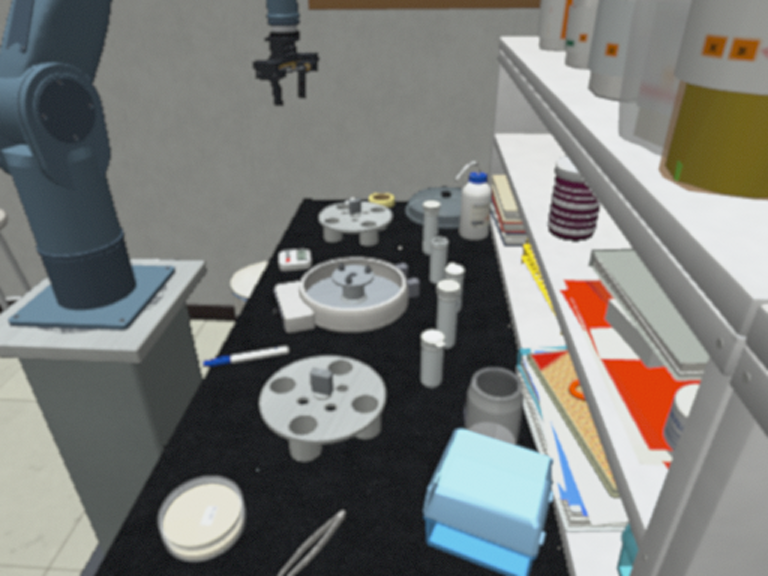

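Run:
```python
from h import *
z=np.load("top0.npz"); im=z["im"][...,::-1]; 
c=[cv2.resize(im[y-40:y+40,x-40:x+40],(400,400),interpolation=cv2.INTER_CUBIC) for x,y in ((122,213),(368,236))]
cv2.imwrite("pics/crop1.png",np.hstack(c))
c=cv2.resize(im[175:260,208:298],(720,580),interpolation=cv2.INTER_CUBIC)
cv2.imwrite("pics/crop2.png",c)
# heights
m=env.camera_model("top"); W=pts(z["d"],m)
for n,(u,v) in dict(ra=(122,213),rb=(368,236),drv=(252,217),t1=(168,144),t2=(218,148),t3=(264,145),t4=(307,151),t5=(344,169)).items():
    p=W[v-14:v+15,u-14:v and u+15].reshape(-1,3); print(n,np.nanmax(p[:,2]).round(1), W[v,u].round(1))
```

```text
ra 86.6 [450.3 304.4  73.4]
rb 85.4 [ 476.8 -288.1   71. ]
drv 82.1 [484.5  -7.1  68.9]
t1 117.2 [625.9 217.1 111.4]
t2 88.9 [655.8 105.1  43.8]
t3 89.6 [665.8 -12.4  83.8]
t4 117.5 [ 653.2 -116.3  115.7]
t5 90.4 [ 629.7 -214.    88.3]
```

View pics/crop1.png

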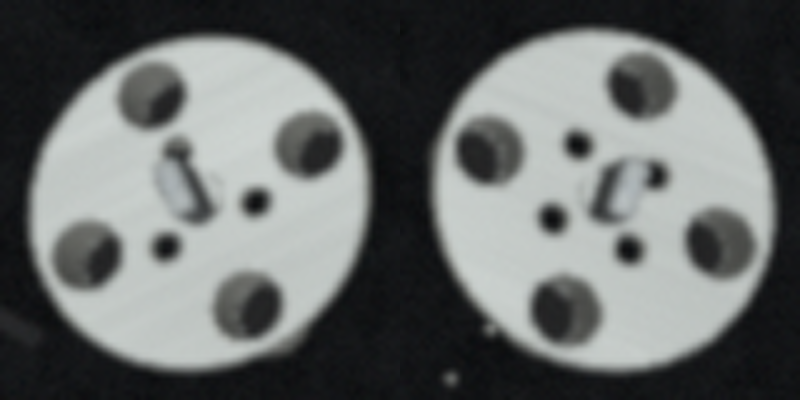

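View pics/crop2.png

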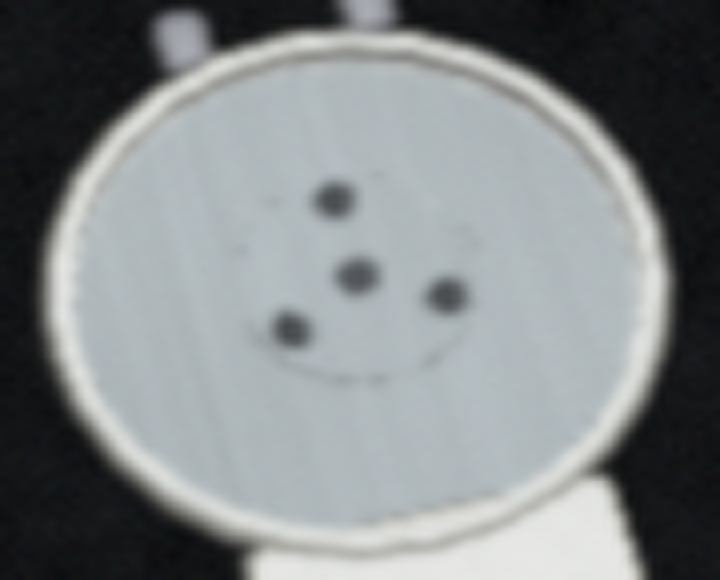

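```bash
cat >> h.py <<'E'
from scipy.optimize import least_squares
def circ(P):
    f=lambda q:np.hypot(P[:,0]-q[0],P[:,1]-q[1])-q[2]
    return least_squares(f,[*P.mean(0),np.ptp(P[:,0])/2],loss="soft_l1").x
def cast(m,c,z): return np.array([ray(m,u,v,z)[:2] for u,v in c])
from scipy.spatial.transform import Rotation as Ro
def plan(x,y,z,yaw=None):
    s=env.read_state(); R=Ro.from_euler("xyz",s["tool_rot"])
    T=Ro.from_euler("xyz",[np.pi,0,s["tool_rot"][2] if yaw is None else yaw])
    print("shift",np.round(R.inv().apply(np.array([x,y,z])-s["position"])/30,3),"turn",np.round((R.inv()*T).as_rotvec(),3),
     "pos",s["position"].round(1),"yaw",s["tool_rot"].round(3),"t",s["clock"],"F",s["force"].round(1),"w",round(s["width"],3))
E
python3 - <<'E'
from h import *
z=np.load("top0.npz"); im=z["im"]; m=env.camera_model("top"); g=cv2.cvtColor(im,cv2.COLOR_RGB2GRAY)
def big(mask,u,v,r):
    k=np.zeros_like(mask); cv2.circle(k,(u,v),r,255,-1); 
    cs,_=cv2.findContours(mask&k,cv2.RETR_EXTERNAL,cv2.CHAIN_APPROX_NONE); return max(cs,key=cv2.contourArea)[:,0].astype(float)
br=((g>110)*255).astype(np.uint8)
for n,u,v in (("A",122,213),("B",368,236)):
    c=big(br,u,v,40); q=circ(cast(m,c,44)); print(n,q.round(1))
u0,v0=82,173
P=[]
for cx,cy in ((152,95),(308,145),(247,305),(88,255)):   # rotor A pockets (crop px/5)
    P.append(ray(m,82+cx/5-.4,173+cy/5-.4,44)[:2])
P=np.array(P); c=P.mean(0); print("pockets centre",c.round(1),np.hypot(*(P-c).T).round(1),np.degrees(np.arctan2(*(P-c).T[::-1])).round(1))
for cx,cy in ((178,148),(255,200),(165,247)):
    p=ray(m,82+cx/5-.4,173+cy/5-.4,44)[:2]-c; print("hole",np.hypot(*p).round(1),np.degrees(np.arctan2(p[1],p[0])).round(1))
br2=((g>205)*255).astype(np.uint8)
S=np.array([ray(m,208+x/8-.44,175+y*85/580-.43,80)[:2] for x,y in ((335,200),(292,330),(447,296))])
c=S.mean(0); print("drive studs z80",circ(S).round(1),np.degrees(np.arctan2(*(S-c).T[::-1])).round(1))
E_=[(357,30),(45,290),(670,280),(360,550),(130,455),(590,480),(560,88),(140,100)]
print("rim z52",circ(np.array([ray(m,208+x/8-.44,175+y*85/580-.43,52)[:2] for x,y in E_])).round(1))
for n,u,v,h in (("t1",168,144,113),("open",218,148,85),("t3",264,145,85),("t4",307,151,113),("t5",344,169,85)):
    c=big(((g>170)*255).astype(np.uint8) if n!="open" else br,u,v,13)
    D=pts(z["d"],m); 
    q=circ(cast(m,c,h)); print(n,q.round(1),"cx",c.mean(0).round(1))
W=pts(z["d"],m); w=W[(W[...,0]>550)&(W[...,2]>125)&(abs(W[...,1])<280)]; 
for a,b in((125,200),(200,300),(300,450),(450,800)):
    k=w[(w[:,2]>a)&(w[:,2]<b)]; print(a,b,len(k),np.percentile(k[:,0],[1,5,50]).round() if len(k) else "")
E
```

```text
A [454.8 316.6  83. ]
B [ 483.6 -296.8   82.7]
pockets centre [455.1 316.9] [60.  59.3 59.6 59.5] [  35.4  -54.4 -144.4  126. ]
hole 28.8 33.5
hole 28.0 -83.0
hole 28.2 156.2
drive studs z80 [487.9  -7.2  27.6] [ 22.3 142.5 -97.7]
rim z52 [489.9  -8.   95.9]
t1 [626.8 219.7  16.5] cx [166.8 143.3]
open [635.8  99.6  19.6] cx [218.2 151.1]
t3 [666.2  -9.7  15.5] cx [262.6 144.7]
t4 [ 652.2 -115.7   16.2] cx [306.6 151.8]
t5 [ 629.3 -214.1   15.4] cx [344.2 169.3]
125 200 9931 [771. 772. 813.]
200 300 1243 [781. 790. 800.]
300 450 13813 [764. 765. 776.]
450 800 14 [796. 796. 798.]
```

```bash
python3 -c "
from h import *
plan(455,317,150,np.radians(95.5));plan(455,317,150,np.radians(35.5))"
```

```text
shift [-9.637 -5.872  1.934] turn [-1.000e-03  1.000e-03  1.061e+00] pos [261.1 594.6 207.7] yaw [-3.14   0.     2.728] t 0.1 F [-0.6  0.1 -0.9] w 1.001
shift [-9.637 -5.872  1.934] turn [-1.000e-03  2.000e-03  2.108e+00] pos [261.1 594.6 207.7] yaw [-3.14   0.     2.728] t 0.1 F [-0.6  0.1 -0.9] w 1.001
```

Call:
apply_moves(moves=[[[-2.4, -1.5, 0.5], [0, 0, 0.27]], [[-4.8, -2.9, 1.0], [0, 0, 0.53]], [[-7.2, -4.4, 1.4], [0, 0, 0.8]], [[-9.64, -5.87, 1.93], [0, 0, 1.06]], [[-9.64, -5.87, 1.93], [0, 0, 1.06]], [[-9.64, -5.87, 1.93], [0, 0, 1.06]], [[-9.64, -5.87, 1.93], [0, 0, 1.06]], [[-9.64, -5.87, 1.93], [0, 0, 1.06]], [[-9.64, -5.87, 1.93], [0, 0, 1.06]], [[-9.64, -5.87, 1.93], [0, 0, 1.06]]], hand=0.4)

```text
clock: 1.1
position: [454.4, 319.2, 150.6]
tool_rot: [-3.141, -0.001, 1.671]
force: [0.0, -0.5, -0.0]
width: 0.599
grip_force: 0.0
```

Call:
apply_moves(moves=[[[0, 0, 0], [0, 0, 1.05]], [[0, 0, 0], [0, 0, 1.05]], [[0, 0, 0], [0, 0, 1.05]], [[0, 0, 0], [0, 0, 1.05]], [[0, 0, 0], [0, 0, 1.05]], [[0, 0, 0], [0, 0, 1.05]], [[0, 0, 0], [0, 0, 1.05]], [[0, 0, 0], [0, 0, 1.05]], [[0, 0, 0], [0, 0, 1.05]]])

```text
clock: 2.0
position: [454.5, 318.9, 150.6]
tool_rot: [-3.141, 0.0, 0.625]
force: [-0.6, -0.6, -0.1]
width: 0.595
grip_force: 0.0
```

Run:
```python
from h import *
plan(455,317,54,np.radians(35.5)); print(env.read_state()["joint_positions"].round(2))
ims=[cap(n)[0] for n in("side","top")]
a=cv2.resize(ims[0][100:200,170:300],(520,400),interpolation=cv2.INTER_CUBIC)
cv2.imwrite("pics/g1.png",a[...,::-1])
```

```text
shift [-0.025  0.063  3.219] turn [-0.     0.     0.005] pos [454.5 318.9 150.6] yaw [-3.141  0.     0.625] t 2.0 F [-0.6 -0.6 -0.1] w 0.595
[-1.1   0.5   0.54  1.87 -0.33  0.87 -1.34]
```

View pics/g1.png

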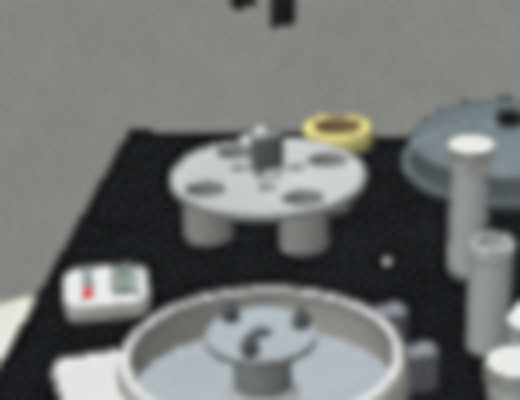

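Call:
apply_moves(moves=[[[-0.03, 0.06, 1.0], [0, 0, 0]], [[-0.03, 0.06, 2.0], [0, 0, 0]], [[-0.03, 0.06, 2.7], [0, 0, 0]], [[-0.03, 0.06, 3.0], [0, 0, 0]], [[-0.03, 0.06, 3.2], [0, 0, 0]], [[-0.03, 0.06, 3.2], [0, 0, 0]]])

```text
clock: 2.7
position: [455.8, 315.7, 54.7]
tool_rot: [-3.141, -0.0, 0.618]
force: [1.3, -0.3, 0.7]
width: 0.601
grip_force: 0.0
```

Call:
apply_moves(moves=[[[0, 0, 0], [0, 0, 0]], [[0, 0, 0], [0, 0, 0]], [[0, 0, 0], [0, 0, 0]], [[0, 0, 0], [0, 0, 0]], [[0, 0, 0], [0, 0, 0]], [[0, 0, 0], [0, 0, 0]], [[0, 0, 0], [0, 0, 0]], [[0, 0, 0], [0, 0, 0]]], hand=1)

```text
clock: 3.5
position: [455.7, 315.6, 54.6]
tool_rot: [3.142, -0.0, 0.618]
force: [-0.5, 0.2, -0.4]
width: 0.001
grip_force: 0.0
```

Call:
apply_moves(moves=[[[0, 0, -0.1], [0, 0, 0]], [[0, 0, -0.3], [0, 0, 0]], [[0, 0, -0.6], [0, 0, 0]], [[0, 0, -1.0], [0, 0, 0]], [[0, 0, -1.5], [0, 0, 0]], [[0, 0, -2.2], [0, 0, 0]], [[0, 0, -2.8], [0, 0, 0]], [[0, 0, -3.3], [0, 0, 0]], [[0, 0, -3.5], [0, 0, 0]], [[0, 0, -3.5], [0, 0, 0]], [[0, 0, -3.5], [0, 0, 0]]])

```text
clock: 4.6
position: [455.2, 315.5, 159.2]
tool_rot: [-3.142, 0.001, 0.618]
force: [-0.5, 0.9, 0.7]
width: 0.001
grip_force: 0.0
```

```bash
python3 -c "
from h import *
plan(488.5,-7.5,165,np.radians(22.3))"
```

```text
shift [-5.334  9.419 -0.19 ] turn [0.    0.001 0.229] pos [455.2 315.5 159.2] yaw [-3.142e+00  1.000e-03  6.180e-01] t 4.6 F [-0.5  0.9  0.7] w 0.001
```

Run:
```python
from h import *
im,d,m=cap("top"); np.savez("top1.npz",im=im,d=d)
s=cap("side")[0]
a=cv2.resize(im[130:260,60:190],(400,400),interpolation=cv2.INTER_CUBIC)
b=cv2.resize(s[90:190,180:280],(400,400),interpolation=cv2.INTER_CUBIC)
cv2.imwrite("pics/g2.png",np.hstack([a,b])[...,::-1])
```

```text
(no output)
```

View pics/g2.png

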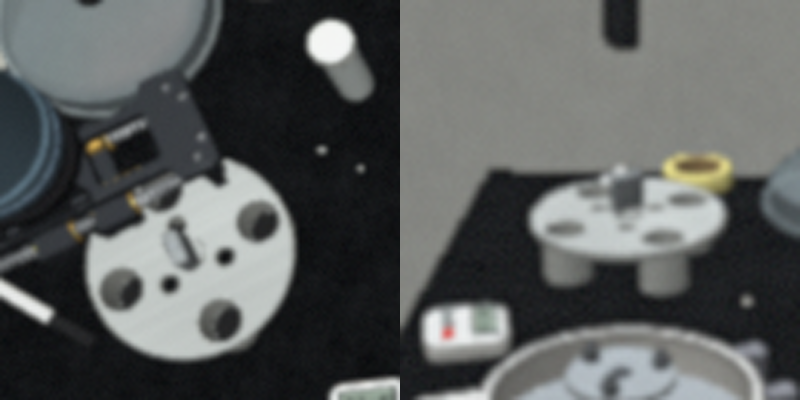

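Run:
```python
from h import *
def proj(m,p):
    E=np.array(m["extrinsics"]); c=E[:3,:3].T@(np.array(p)-E[:3,3]); return (c[0]/c[2]*m["fx"]+m["cx"],c[1]/c[2]*m["fy"]+m["cy"],c[2])
t,s=env.camera_model("top"),env.camera_model("side")
print("tcp",proj(t,[455.2,315.5,159.2]),proj(s,[455.2,315.5,159.2]))
print("bar",proj(t,[455.,317,65]),proj(s,[455,317,65]),"disc",proj(s,[455,317,44]))
z=np.load("top1.npz"); W=pts(z["d"],t)
w=W[130:230,50:135]; k=w[(w[...,2]>150)&(w[...,2]<400)]; print(len(k),np.percentile(k,[2,50,98],axis=0).round())
for u,v in ((131,186),(109,200),(98,177),(120,160)): print(u,v,W[v,u].round(1))
# rotor from rim with depth
print("rotor depth pts",W[236,122].round(1),W[213,100].round(1))
```

```text
tcp (np.float64(104.64359533851913), np.float64(203.4677253251076), np.float64(810.6412942019165)) (np.float64(235.4002404213339), np.float64(110.39274280287675), np.float64(1200.5927562123145))
bar (np.float64(118.48509957036785), np.float64(210.97612823520257), np.float64(902.3622630246458)) (np.float64(236.38475407683006), np.float64(137.16814196967664), np.float64(1249.9467606460723)) disc (np.float64(236.59514057275675), np.float64(142.88940478623744), np.float64(1260.6594787287058))
2821 [[399. 227. 261.]
 [457. 284. 297.]
 [524. 352. 396.]]
131 186 [477.7 224.5 279. ]
109 200 [481.9 354.7  43.2]
98 177 [ 5.458e+02  4.151e+02 -1.000e-01]
120 160 [520.6 249.4 295.4]
rotor depth pts [397.7 302.1  46. ] [446.5 369.8  42.6]
```

Run:
```python
from h import *
im,d,m=cap("side"); W=pts(d,m)
w=W[70:125,200:270]; I=im[70:125,200:270].max(-1)
k=w[(I<70)]; print(len(k),np.nanpercentile(k,[1,10,50,90,99],axis=0).round())
for v in range(90,122,2): print(v,im[v,235],W[v,235].round(),W[v,228].round())
z=np.load("side0.npz"); W0=pts(z["d"],m); w=W0[20:80,160:220]; k=w[(z["im"][20:80,160:220].max(-1)<70)]; print(np.nanpercentile(k,[1,10,50,90,99],axis=0).round())
cv2.imwrite("pics/s0.png",cv2.resize(im[0:190,140:330],(760,600),interpolation=cv2.INTER_CUBIC)[...,::-1])
```

```text
646 [[385. 222. 195.]
 [421. 229. 220.]
 [474. 263. 271.]
 [517. 316. 294.]
 [530. 377. 296.]]
90 [31 35 35] [459. 299. 230.] [ 319. 1076.   24.]
92 [32 35 35] [458. 298. 224.] [ 318. 1079.   13.]
94 [27 31 32] [458. 298. 218.] [3.160e+02 1.084e+03 1.000e+00]
96 [30 33 34] [458. 299. 211.] [ 317. 1073.   -7.]
98 [32 34 33] [458. 296. 206.] [ 316. 1081.  -20.]
100 [28 29 32] [457. 301. 198.] [ 315. 1081.  -31.]
102 [88 88 86] [457. 302. 191.] [ 316. 1074.  -39.]
104 [134 135 130] [ 352. 1082.  -52.] [ 316. 1072.  -50.]
106 [133 134 130] [ 352. 1083.  -63.] [ 314. 1079.  -63.]
108 [133 134 130] [ 352. 1074.  -72.] [ 312. 1087.  -76.]
110 [133 134 130] [ 352. 1074.  -83.] [ 311. 1091.  -89.]
112 [133 134 130] [ 350. 1089.  -99.] [ 314. 1072.  -94.]
114 [133 134 130] [ 349. 1090. -110.] [ 311. 1083. -109.]
116 [134 136 131] [ 350. 1082. -119.] [ 313. 1072. -116.]
118 [135 135 132] [ 349. 1082. -130.] [ 312. 1073. -128.]
120 [132 134 129] [ 349. 1080. -141.] [ 309. 1086. -144.]
[[201. 498. 245.]
 [227. 510. 278.]
 [261. 557. 337.]
 [295. 642. 388.]
 [322. 662. 400.]]
```

View pics/s0.png

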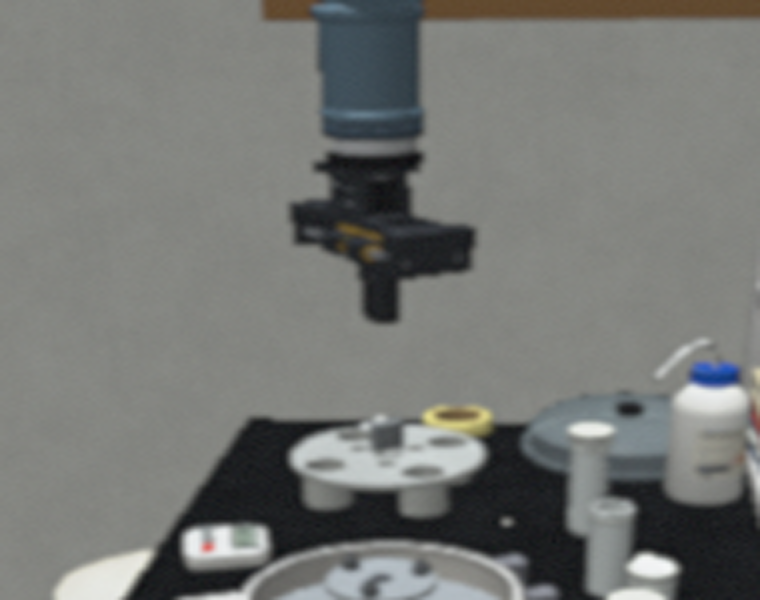

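Call:
apply_moves(moves=[[[0, 0, 0.5], [0, 0, 0]], [[0, 0, 1.0], [0, 0, 0]], [[0, 0, 1.5], [0, 0, 0]], [[0, 0, 2.0], [0, 0, 0]], [[0, 0, 2.0], [0, 0, 0]], [[0, 0, 2.0], [0, 0, 0]]], hand=0.4)

```text
clock: 5.35
position: [455.6, 315.3, 99.1]
tool_rot: [3.141, 0.001, 0.618]
force: [-0.7, 0.3, 0.2]
width: 0.528
grip_force: 0.0
```

Call:
apply_moves(moves=[[[0, 0.04, 0.6], [0, 0, 0]], [[0, 0.04, 1.2], [0, 0, 0]], [[0, 0.04, 1.7], [0, 0, 0]], [[0, 0.04, 2.1], [0, 0, 0]], [[0, 0.04, 2.4], [0, 0, 0]], [[0, 0.04, 2.55], [0, 0, 0]], [[0, 0.04, 2.55], [0, 0, 0]]])

```text
clock: 6.05
position: [456.2, 314.5, 22.8]
tool_rot: [3.142, 0.001, 0.618]
force: [0.5, 0.3, 0.1]
width: 0.599
grip_force: 0.0
```

Call:
apply_moves(moves=[[[0, 0, 0], [0, 0, 0]], [[0, 0, 0], [0, 0, 0]], [[0, 0, 0], [0, 0, 0]], [[0, 0, 0], [0, 0, 0]], [[0, 0, 0], [0, 0, 0]], [[0, 0, 0], [0, 0, 0]], [[0, 0, 0], [0, 0, 0]], [[0, 0, 0], [0, 0, 0]]], hand=1)

```text
clock: 6.85
position: [455.9, 315.7, 23.3]
tool_rot: [-3.14, -0.0, 0.619]
force: [-3.5, 4.3, 4.6]
width: 0.158
grip_force: 30.0
```

Run:
```python
from h import *
plan(455,317,22)
im,d,m=cap("side"); 
cv2.imwrite("pics/s1.png",cv2.resize(im[70:165,180:300],(720,570),interpolation=cv2.INTER_CUBIC)[...,::-1])
```

```text
shift [ 0.001 -0.052  0.045] turn [-0.001 -0.     0.   ] pos [455.9 315.7  23.3] yaw [-3.14  -0.     0.619] t 6.85 F [-3.5  4.3  4.6] w 0.158
```

View pics/s1.png

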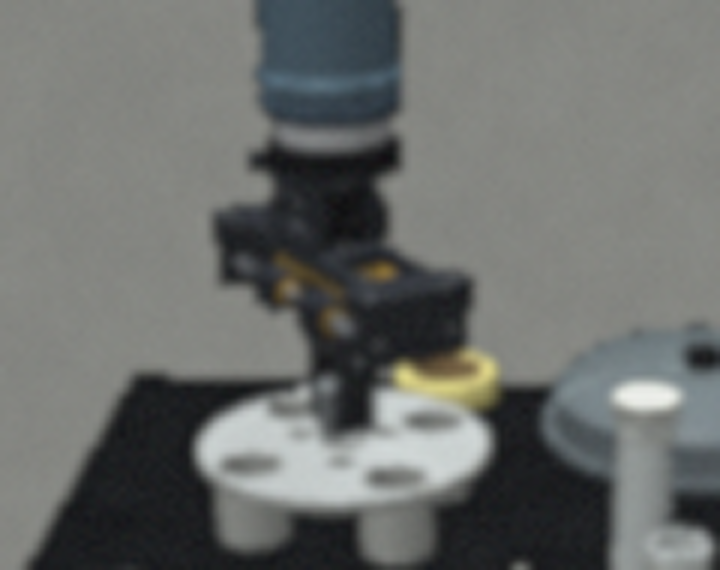

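Call:
apply_moves(moves=[[[0, 0, -0.1], [0, 0, 0]], [[0, 0, -0.3], [0, 0, 0]], [[0, 0, -0.6], [0, 0, 0]], [[0, 0, -1.0], [0, 0, 0]], [[0, 0, -1.5], [0, 0, 0]], [[0, 0, -2.2], [0, 0, 0]], [[0, 0, -2.8], [0, 0, 0]], [[0, 0, -3.3], [0, 0, 0]], [[0, 0, -3.6], [0, 0, 0]], [[0, 0, -3.6], [0, 0, 0]], [[0, 0, -3.6], [0, 0, 0]]])

```text
clock: 8.0
position: [456.0, 314.5, 130.8]
tool_rot: [-3.142, 0.001, 0.618]
force: [-0.2, 0.2, -6.1]
width: 0.153
grip_force: 30.0
```

```bash
python3 -c "
from h import *
plan(488.5,-7.5,130,np.radians(22.3))"
```

```text
shift [-5.335  9.377  0.03 ] turn [-0.     0.001  0.229] pos [456.  314.5 130.8] yaw [-3.142e+00  1.000e-03  6.180e-01] t 8.0 F [-0.2  0.2 -6.1] w 0.153
```

Call:
apply_moves(moves=[[[-0.2, 0.35, 0], [0, 0, 0.01]], [[-0.6, 1.0, 0], [0, 0, 0.03]], [[-1.1, 2.0, 0], [0, 0, 0.05]], [[-1.8, 3.2, 0], [0, 0, 0.08]], [[-2.5, 4.4, 0], [0, 0, 0.11]], [[-3.2, 5.6, 0], [0, 0, 0.14]], [[-3.9, 6.8, 0], [0, 0, 0.17]], [[-4.5, 7.9, 0], [0, 0, 0.2]], [[-5.0, 8.7, 0], [0, 0, 0.22]], [[-5.25, 9.2, 0], [0, 0, 0.229]], [[-5.335, 9.377, 0.03], [0, 0, 0.229]], [[-5.335, 9.377, 0.03], [0, 0, 0.229]]])

```text
clock: 9.2
position: [488.0, -9.1, 130.0]
tool_rot: [3.142, 0.001, 0.386]
force: [0.6, 0.7, -6.5]
width: 0.152
grip_force: 30.0
```

Call:
apply_moves(moves=[[[0, 0, 0], [0, 0, 0]], [[0, 0, 0], [0, 0, 0]], [[0, 0, 0], [0, 0, 0]]])

```text
clock: 9.5
position: [488.7, -6.4, 130.1]
tool_rot: [-3.141, 0.0, 0.391]
force: [-0.3, 0.5, -6.2]
width: 0.158
grip_force: 30.0
```

Run:
```python
from h import *
plan(488.5,-7.5,130,np.radians(22.3))
im,d,m=cap("top"); np.savez("top2.npz",im=im,d=d); s,ds,ms=cap("side"); np.savez("side2.npz",im=s,d=ds)
a=cv2.resize(im[150:270,190:310],(400,400),interpolation=cv2.INTER_CUBIC)
b=cv2.resize(s[100:220,175:295],(400,400),interpolation=cv2.INTER_CUBIC)
cv2.imwrite("pics/p1.png",np.hstack([a,b])[...,::-1])
```

```text
shift [-0.021  0.032  0.004] turn [-0.     0.     0.001] pos [488.7  -6.4 130.1] yaw [-3.141  0.     0.391] t 9.5 F [-0.3  0.5 -6.2] w 0.158
```

View pics/p1.png

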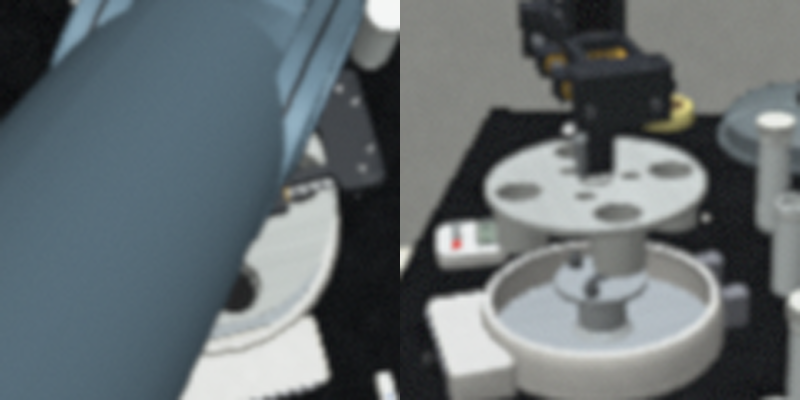

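Run:
```python
from h import *
m=env.camera_model("side")
def blobs(im,box,z,th,amin,amax):
    x0,y0,x1,y1=box; s=4
    g=cv2.cvtColor(im,cv2.COLOR_RGB2GRAY)[y0:y1,x0:x1]; g=cv2.resize(g,None,fx=s,fy=s,interpolation=cv2.INTER_CUBIC)
    cs,_=cv2.findContours(((g<th)*255).astype(np.uint8),cv2.RETR_LIST,cv2.CHAIN_APPROX_NONE)
    for c in cs:
        a=cv2.contourArea(c)/s/s
        if amin<a<amax:
            q=(c[:,0]+.5)/s-.5+[x0,y0]; w=cast(m,q,z); print(round(a,1),q.mean(0).round(1),circ(w).round(1),"bbox",w.min(0).round(1),w.max(0).round(1))
z=np.load("side2.npz")["im"]; print("rotor"); blobs(z,(195,138,270,172),150.8,150,30,200)
z=np.load("side0.npz")["im"]; print("studs"); 
for th in (70,90,110): blobs(z,(215,172,255,200),80,th,4,60)
```

```text
rotor
54.1 [239.6 163.5] [510.7 -62.8  14.9] bbox [494.8 -77.6] [527.3 -48.7]
47.6 [209.9 157.1] [432.8 -31.1  14.8] bbox [417.3 -46.1] [448.7 -17.5]
41.3 [255.5 150.5] [543.   15.2  14.3] bbox [527.7   1.6] [559.4  29.1]
studs
8.3 [218.  172.2] [438.9  23.4   7.6] bbox [430.3  14.7] [451.4  29.1]
9.0 [240.2 193.9] [445.1 -91.2  68.7] bbox [509.6 -99.6] [516.7 -71.9]
6.2 [232.2 186.5] [489.1 -51.3   6.5] bbox [485.6 -60.8] [492.1 -40.2]
5.2 [245.1 179.6] [517.5 -12.7   5.9] bbox [514.9 -19.9] [521.2  -4.6]
7.6 [227.3 177.7] [470.1  -5.    7. ] bbox [465.3 -14.3] [474.    6.7]
12.0 [218.7 172.4] [444.4  18.   11.5] bbox [430.3  11.8] [455.7  29.3]
17.6 [232.9 185.3] [509.3 -47.6  24.4] bbox [483.9 -63.4] [495.6 -28. ]
13.6 [245.1 179.2] [517.2 -10.8   9. ] bbox [513.  -22.6] [523.2   5.1]
4.7 [252.  172.1] [533.   30.5   5.2] bbox [524.2  25.2] [539.1  34.1]
16.5 [219.3 172.5] [442.   21.3  10.3] bbox [430.3  10.3] [459.1  29.5]
```

```bash
python3 -c "
from h import *
plan(490,-7.2,72,np.radians(22.3))"
```

```text
shift [0.03  0.032 1.94 ] turn [-0.     0.     0.001] pos [488.8  -6.7 130.2] yaw [-3.141  0.     0.39 ] t 9.6 F [-1.  -0.9 -6. ] w 0.156
```

Call:
apply_moves(moves=[[[0.03, 0.03, 0.4], [0, 0, 0]], [[0.03, 0.03, 0.8], [0, 0, 0]], [[0.03, 0.03, 1.2], [0, 0, 0]], [[0.03, 0.03, 1.5], [0, 0, 0]], [[0.03, 0.03, 1.75], [0, 0, 0]], [[0.03, 0.03, 1.9], [0, 0, 0]], [[0.03, 0.03, 1.94], [0, 0, 0]], [[0.03, 0.03, 1.94], [0, 0, 0]], [[0.03, 0.03, 1.94], [0, 0, 0]]])

```text
clock: 10.5
position: [490.4, -7.9, 72.4]
tool_rot: [3.141, -0.001, 0.389]
force: [-1.0, -0.4, -6.1]
width: 0.158
grip_force: 30.0
```

Call:
apply_moves(moves=[[[0, 0, 0.05], [0, 0, 0]], [[0, 0, 0.1], [0, 0, 0]], [[0, 0, 0.15], [0, 0, 0]], [[0, 0, 0.2], [0, 0, 0]], [[0, 0, 0.25], [0, 0, 0]], [[0, 0, 0.25], [0, 0, 0]]])

```text
clock: 11.1
position: [489.9, -7.9, 64.3]
tool_rot: [-3.142, 0.0, 0.389]
force: [-0.5, 0.3, -5.5]
width: 0.153
grip_force: 30.0
```

Call:
apply_moves(moves=[[[0, 0, 0.05], [0, 0, 0]], [[0, 0, 0.1], [0, 0, 0]], [[0, 0, 0.15], [0, 0, 0]], [[0, 0, 0.18], [0, 0, 0]], [[0, 0, 0.18], [0, 0, 0]]])

```text
clock: 11.6
position: [489.9, -7.9, 59.0]
tool_rot: [-3.142, 0.0, 0.389]
force: [-1.0, -0.2, -5.6]
width: 0.158
grip_force: 30.0
```

Call:
apply_moves(moves=[[[0, 0, 0.04], [0, 0, 0]], [[0, 0, 0.08], [0, 0, 0]], [[0, 0, 0.12], [0, 0, 0]], [[0, 0, 0.12], [0, 0, 0]]])

```text
clock: 12.0
position: [489.9, -7.9, 55.4]
tool_rot: [-3.142, 0.0, 0.389]
force: [-0.8, 0.3, -5.5]
width: 0.154
grip_force: 30.0
```

Call:
apply_moves(moves=[[[0, 0, 0.03], [0, 0, 0]], [[0, 0, 0.06], [0, 0, 0]], [[0, 0, 0.08], [0, 0, 0]], [[0, 0, 0.08], [0, 0, 0]]])

```text
clock: 12.4
position: [490.0, -7.9, 53.3]
tool_rot: [-3.141, -0.0, 0.389]
force: [-2.1, -0.0, 0.2]
width: 0.153
grip_force: 30.0
```

Call:
apply_moves(moves=[[[0, 0, 0.02], [0, 0, 0]], [[0, 0, 0.02], [0, 0, 0]]])

```text
clock: 12.6
position: [490.0, -7.8, 53.3]
tool_rot: [-3.141, -0.0, 0.389]
force: [-3.8, 0.5, 9.5]
width: 0.157
grip_force: 30.0
```

Call:
apply_moves(moves=[[[0, 0, 0], [0, 0, 0]], [[0, 0, 0], [0, 0, 0]], [[0, 0, 0], [0, 0, 0]], [[0, 0, 0], [0, 0, 0]], [[0, 0, 0], [0, 0, 0]]], hand=0.5)

```text
clock: 13.1
position: [490.1, -7.9, 52.5]
tool_rot: [3.141, -0.0, 0.389]
force: [-0.8, 0.1, -0.2]
width: 0.496
grip_force: 0.0
```

Call:
apply_moves(moves=[[[0, 0, -0.3], [0, 0, 0]], [[0, 0, -0.8], [0, 0, 0]], [[0, 0, -1.5], [0, 0, 0]], [[0, 0, -2.5], [0, 0, 0]], [[0, 0, -3.5], [0, 0, 0]], [[0, 0, -4.0], [0, 0, 0]], [[0, 0, -4.0], [0, 0, 0]]])

```text
clock: 13.8
position: [491.6, -7.8, 174.8]
tool_rot: [3.141, -0.005, 0.389]
force: [0.3, -0.0, -0.2]
width: 0.495
grip_force: 0.0
```

Run:
```python
from h import *
yaw=np.radians(22.3)
for n,x,y in(("t4",652,-115.5),("t1",627,220),("t3",666,-9.7),("t5",629.3,-214)):
    print(n); plan(x,y,174,yaw)
```

```text
t4
shift [3.586 5.347 0.048] turn [ 0.001 -0.005 -0.   ] pos [491.6  -7.8 174.8] yaw [ 3.141 -0.005  0.389] t 13.8 F [ 0.3 -0.  -0.2] w 0.495
t1
shift [ 7.054 -5.318  0.057] turn [ 0.001 -0.005 -0.   ] pos [491.6  -7.8 174.8] yaw [ 3.141 -0.005  0.389] t 13.8 F [ 0.3 -0.  -0.2] w 0.495
t3
shift [5.355 2.26  0.054] turn [ 0.001 -0.005 -0.   ] pos [491.6  -7.8 174.8] yaw [ 3.141 -0.005  0.389] t 13.8 F [ 0.3 -0.  -0.2] w 0.495
t5
shift [1.642 8.099 0.041] turn [ 0.001 -0.005 -0.   ] pos [491.6  -7.8 174.8] yaw [ 3.141 -0.005  0.389] t 13.8 F [ 0.3 -0.  -0.2] w 0.495
```

Call:
apply_moves(moves=[[[0.4, 2.0, 0.04], [0, -0.005, 0]], [[0.8, 4.0, 0.04], [0, -0.005, 0]], [[1.2, 6.0, 0.04], [0, -0.005, 0]], [[1.5, 7.4, 0.04], [0, -0.005, 0]], [[1.64, 8.1, 0.04], [0, -0.005, 0]], [[1.64, 8.1, 0.04], [0, -0.005, 0]], [[1.64, 8.1, 0.04], [0, -0.005, 0]], [[1.64, 8.1, 0.04], [0, -0.005, 0]], [[1.64, 8.1, 0.04], [0, -0.005, 0]]], hand=0.3)

```text
clock: 14.7
position: [627.3, -212.1, 171.0]
tool_rot: [-3.14, 0.005, 0.391]
force: [0.6, 0.6, 0.9]
width: 0.699
grip_force: 0.0
```

Run:
```python
from h import *
plan(629.3,-214,21,np.radians(22.3))
im,d,m=cap("top"); s,ds,ms=cap("side"); np.savez("side3.npz",im=s,d=ds)
a=cv2.resize(im[130:270,190:390],(400,280),interpolation=cv2.INTER_CUBIC)
b=cv2.resize(s[70:270,200:400],(400,400),interpolation=cv2.INTER_CUBIC)
o=np.zeros((400,800,3),np.uint8); o[:280,:400]=a; o[:,400:]=b
cv2.imwrite("pics/q1.png",o[...,::-1])
W=pts(ds,ms); w=W[100:260,200:400]; I=s[100:260,200:400].max(-1)
k=w[(I<60)&(w[...,2]>120)&(w[...,2]<300)]; print(np.nanpercentile(k,[.5,2,10],axis=0).round())
```

```text
shift [0.063 0.091 4.999] turn [-0.002  0.005  0.001] pos [ 627.3 -212.1  171. ] yaw [-3.14   0.005  0.391] t 14.7 F [0.6 0.6 0.9] w 0.699
[[ 566. -309.  203.]
 [ 570. -307.  205.]
 [ 585. -301.  216.]]
```

View pics/q1.png

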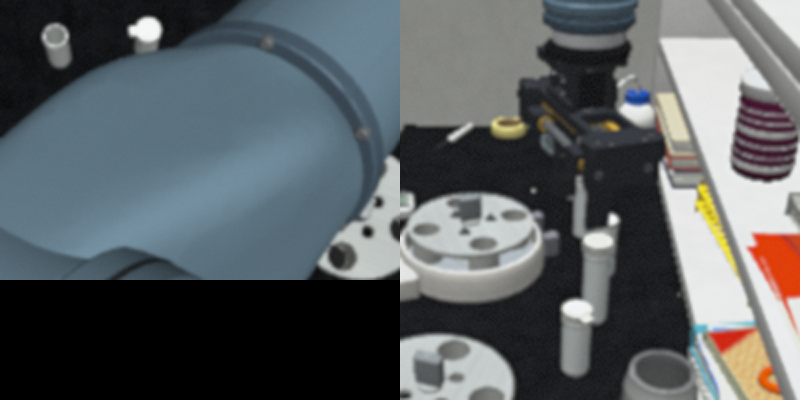

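Call:
apply_moves(moves=[[[0.06, 0.08, 1.2], [0, 0, 0]], [[0.06, 0.08, 2.4], [0, 0, 0]], [[0.06, 0.08, 3.2], [0, 0, 0]], [[0.06, 0.08, 3.8], [0, 0, 0]], [[0.06, 0.08, 4.3], [0, 0, 0]], [[0.06, 0.08, 4.7], [0, 0, 0]], [[0.06, 0.08, 4.97], [0, 0, 0]], [[0.06, 0.08, 5.03], [0, 0, 0]], [[0.06, 0.08, 5.03], [0, 0, 0]]])

```text
clock: 15.7
position: [629.8, -216.1, 20.7]
tool_rot: [3.141, 0.005, 0.389]
force: [0.6, 0.1, 0.5]
width: 0.698
grip_force: 0.0
```

Call:
apply_moves(moves=[[[0, 0, 0], [0, 0, 0]], [[0, 0, 0], [0, 0, 0]], [[0, 0, 0], [0, 0, 0]], [[0, 0, 0], [0, 0, 0]], [[0, 0, 0], [0, 0, 0]], [[0, 0, 0], [0, 0, 0]], [[0, 0, 0], [0, 0, 0]], [[0, 0, 0], [0, 0, 0]]], hand=1)

```text
clock: 16.5
position: [629.7, -215.9, 20.6]
tool_rot: [3.141, 0.005, 0.389]
force: [-0.8, -0.1, 2.2]
width: 0.332
grip_force: 30.0
```

Call:
apply_moves(moves=[[[0, 0, -0.1], [0, 0, 0]], [[0, 0, -0.4], [0, 0, 0]], [[0, 0, -1.0], [0, 0, 0]], [[0, 0, -1.8], [0, 0, 0]], [[0, 0, -2.6], [0, 0, 0]], [[0, 0, -3.4], [0, 0, 0]], [[0, 0, -4.0], [0, 0, 0]], [[0, 0, -4.3], [0, 0, 0]], [[0, 0, -4.4], [0, 0, 0]], [[0, 0, -4.4], [0, 0, 0]], [[0, 0, -4.4], [0, 0, 0]]])

```text
clock: 17.6
position: [629.6, -215.3, 151.5]
tool_rot: [-3.141, 0.006, 0.389]
force: [0.6, -0.0, -0.3]
width: 0.33
grip_force: 30.0
```

Run:
```python
from h import *
plan(434.5,-30.7,153,np.radians(22.3))
plan(434.5,-180,153,np.radians(22.3))
```

```text
shift [-3.685 -8.159 -0.018] turn [-0.001  0.006 -0.   ] pos [ 629.6 -215.3  151.5] yaw [-3.141  0.006  0.389] t 17.6 F [ 0.6 -0.  -0.3] w 0.33
shift [-5.572 -3.554 -0.011] turn [-0.001  0.006 -0.   ] pos [ 629.6 -215.3  151.5] yaw [-3.141  0.006  0.389] t 17.6 F [ 0.6 -0.  -0.3] w 0.33
```

Call:
apply_moves(moves=[[[-0.1, -0.25, 0], [0, 0.006, 0]], [[-0.35, -0.8, 0], [0, 0.006, 0]], [[-0.8, -1.7, 0], [0, 0.006, 0]], [[-1.3, -2.8, 0], [0, 0.006, 0]], [[-1.8, -4.0, 0], [0, 0.006, 0]], [[-2.4, -5.2, 0], [0, 0.006, 0]], [[-2.9, -6.4, 0], [0, 0.006, 0]], [[-3.3, -7.3, 0], [0, 0.006, 0]], [[-3.55, -7.9, 0], [0, 0.006, 0]], [[-3.68, -8.16, 0], [0, 0.006, 0]], [[-3.68, -8.16, 0], [0, 0.006, 0]], [[-3.68, -8.16, 0], [0, 0.006, 0]]])

```text
clock: 18.8
position: [435.8, -31.5, 153.1]
tool_rot: [3.141, -0.002, 0.389]
force: [0.7, 0.2, -1.6]
width: 0.334
grip_force: 30.0
```

Run:
```python
from h import *
plan(434.5,-30.7,102,np.radians(22.3))
im,d,m=cap("side"); g=im[130:230,180:290]
cv2.imwrite("pics/q2.png",cv2.resize(g,(660,600),interpolation=cv2.INTER_CUBIC)[...,::-1])
```

```text
shift [-0.034 -0.042  1.703] turn [ 0.001 -0.002 -0.001] pos [435.8 -31.5 153.1] yaw [ 3.141e+00 -2.000e-03  3.890e-01] t 18.8 F [ 0.7  0.2 -1.6] w 0.334
```

View pics/q2.png

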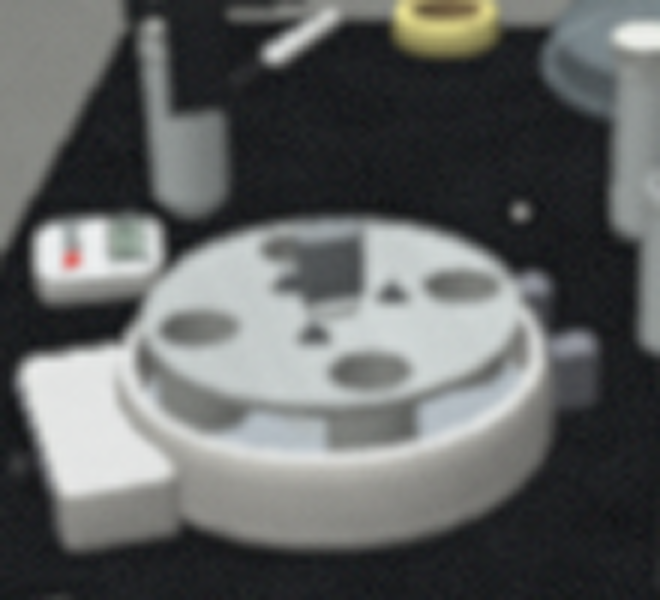

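Call:
apply_moves(moves=[[[-0.03, -0.04, 0.5], [0, 0, 0]], [[-0.03, -0.04, 1.0], [0, 0, 0]], [[-0.03, -0.04, 1.4], [0, 0, 0]], [[-0.03, -0.04, 1.7], [0, 0, 0]], [[-0.03, -0.04, 1.9], [0, 0, 0]], [[-0.03, -0.04, 2.1], [0, 0, 0]], [[-0.03, -0.04, 2.1], [0, 0, 0]]])

```text
clock: 19.55
position: [433.7, -30.3, 89.5]
tool_rot: [-3.142, -0.0, 0.389]
force: [-0.9, 0.1, -0.1]
width: 0.333
grip_force: 30.0
```

Call:
apply_moves(moves=[[[0, 0, 0.15], [0, 0, 0]], [[0, 0, 0.3], [0, 0, 0]], [[0, 0, 0.45], [0, 0, 0]], [[0, 0, 0.6], [0, 0, 0]], [[0, 0, 0.6], [0, 0, 0]]])

```text
clock: 20.05
position: [433.6, -30.1, 71.4]
tool_rot: [-3.141, -0.0, 0.389]
force: [-0.2, 0.2, -1.4]
width: 0.326
grip_force: 30.0
```

Call:
apply_moves(moves=[[[0, 0, 0.12], [0, 0, 0]], [[0, 0, 0.24], [0, 0, 0]], [[0, 0, 0.36], [0, 0, 0]], [[0, 0, 0.48], [0, 0, 0]], [[0, 0, 0.5], [0, 0, 0]]])

```text
clock: 20.55
position: [433.7, -30.2, 56.5]
tool_rot: [-3.141, -0.0, 0.389]
force: [0.3, -0.0, -0.8]
width: 0.333
grip_force: 30.0
```

Call:
apply_moves(moves=[[[0, 0, 0.04], [0, 0, 0]], [[0, 0, 0.07], [0, 0, 0]], [[0, 0, 0.09], [0, 0, 0]], [[0, 0, 0.09], [0, 0, 0]]])

```text
clock: 20.95
position: [434.0, -30.1, 54.3]
tool_rot: [-3.142, -0.001, 0.389]
force: [0.6, 0.6, 0.3]
width: 0.329
grip_force: 30.0
```

Nearly down; nudge to contact, release, rise.

Call:
apply_moves(moves=[[[0, 0, 0.03], [0, 0, 0]], [[0, 0, 0.04], [0, 0, 0]], [[0, 0, 0.04], [0, 0, 0]]])

```text
clock: 21.25
position: [434.3, -30.1, 53.3]
tool_rot: [-3.142, -0.002, 0.389]
force: [-1.1, 0.7, 5.3]
width: 0.331
grip_force: 30.0
```

Call:
apply_moves(moves=[[[0, 0, 0], [0, 0, 0]], [[0, 0, 0], [0, 0, 0]], [[0, 0, 0], [0, 0, 0]], [[0, 0, 0], [0, 0, 0]]], hand=0.4)

```text
clock: 21.65
position: [433.9, -30.2, 53.0]
tool_rot: [-3.142, -0.001, 0.389]
force: [0.0, -0.0, 0.9]
width: 0.602
grip_force: 0.0
```

Call:
apply_moves(moves=[[[0, 0, -0.3], [0, 0, 0]], [[0, 0, -0.8], [0, 0, 0]], [[0, 0, -1.5], [0, 0, 0]], [[0, 0, -2.5], [0, 0, 0]], [[0, 0, -3.2], [0, 0, 0]], [[0, 0, -3.5], [0, 0, 0]], [[0, 0, -3.5], [0, 0, 0]], [[0, 0, -3.5], [0, 0, 0]]])

```text
clock: 22.45
position: [433.4, -30.0, 157.6]
tool_rot: [-3.141, -0.0, 0.389]
force: [1.0, -0.5, -0.1]
width: 0.602
grip_force: 0.0
```

Run:
```python
from h import *
plan(666.5,-10,160,np.radians(22.3))
```

```text
shift [ 7.44   2.333 -0.079] turn [-0. -0.  0.] pos [433.4 -30.  157.6] yaw [-3.141 -0.     0.389] t 22.45 F [ 1.  -0.5 -0.1] w 0.602
```

Call:
apply_moves(moves=[[[1.5, 0.5, -0.08], [0, 0, 0]], [[3.0, 0.95, -0.08], [0, 0, 0]], [[4.5, 1.4, -0.08], [0, 0, 0]], [[6.0, 1.9, -0.08], [0, 0, 0]], [[7.0, 2.2, -0.08], [0, 0, 0]], [[7.44, 2.33, -0.08], [0, 0, 0]], [[7.44, 2.33, -0.08], [0, 0, 0]], [[7.44, 2.33, -0.08], [0, 0, 0]], [[7.44, 2.33, -0.08], [0, 0, 0]]], hand=0.3)

```text
clock: 23.35
position: [665.5, -10.7, 160.0]
tool_rot: [-3.141, 0.001, 0.388]
force: [0.6, -0.0, 0.3]
width: 0.699
grip_force: 0.0
```

Run:
```python
from h import *
plan(666.5,-10,20.5,np.radians(22.3))
```

```text
shift [ 4.100e-02 -4.000e-03  4.651e+00] turn [-0.001  0.001 -0.001] pos [665.5 -10.7 160. ] yaw [-3.141e+00  1.000e-03  3.880e-01] t 23.35 F [ 0.6 -0.   0.3] w 0.699
```

Call:
apply_moves(moves=[[[0.04, 0, 1.2], [0, 0, 0]], [[0.04, 0, 2.2], [0, 0, 0]], [[0.04, 0, 3.0], [0, 0, 0]], [[0.04, 0, 3.6], [0, 0, 0]], [[0.04, 0, 4.1], [0, 0, 0]], [[0.04, 0, 4.5], [0, 0, 0]], [[0.04, 0, 4.65], [0, 0, 0]], [[0.04, 0, 4.65], [0, 0, 0]], [[0.04, 0, 4.65], [0, 0, 0]]])

```text
clock: 24.25
position: [668.8, -9.9, 22.0]
tool_rot: [3.141, -0.002, 0.389]
force: [0.2, -1.0, 0.2]
width: 0.696
grip_force: 0.0
```

Call:
apply_moves(moves=[[[0, 0, 0], [0, 0, 0]], [[0, 0, 0], [0, 0, 0]], [[0, 0, 0], [0, 0, 0]], [[0, 0, 0], [0, 0, 0]], [[0, 0, 0], [0, 0, 0]], [[0, 0, 0], [0, 0, 0]], [[0, 0, 0], [0, 0, 0]], [[0, 0, 0], [0, 0, 0]]], hand=1)

```text
clock: 25.05
position: [668.3, -9.7, 21.3]
tool_rot: [3.142, -0.001, 0.389]
force: [1.0, 0.6, 1.0]
width: 0.33
grip_force: 30.0
```

Call:
apply_moves(moves=[[[0, 0, -0.1], [0, 0, 0]], [[0, 0, -0.4], [0, 0, 0]], [[0, 0, -1.0], [0, 0, 0]], [[0, 0, -1.8], [0, 0, 0]], [[0, 0, -2.6], [0, 0, 0]], [[0, 0, -3.4], [0, 0, 0]], [[0, 0, -4.0], [0, 0, 0]], [[0, 0, -4.3], [0, 0, 0]], [[0, 0, -4.4], [0, 0, 0]], [[0, 0, -4.4], [0, 0, 0]], [[0, 0, -4.4], [0, 0, 0]]])

```text
clock: 26.15
position: [667.3, -9.7, 152.1]
tool_rot: [-3.141, 0.001, 0.389]
force: [0.1, 0.1, -0.3]
width: 0.333
grip_force: 30.0
```

Run:
```python
from h import *
plan(545.5,14.9,150,np.radians(22.3))
```

```text
shift [-3.447 -2.298  0.073] turn [-0.001  0.001 -0.   ] pos [667.3  -9.7 152.1] yaw [-3.141e+00  1.000e-03  3.890e-01] t 26.15 F [ 0.1  0.1 -0.3] w 0.333
```

Call:
apply_moves(moves=[[[-0.2, -0.1, 0], [0, 0, 0]], [[-0.6, -0.4, 0], [0, 0, 0]], [[-1.2, -0.8, 0], [0, 0, 0]], [[-1.9, -1.3, 0], [0, 0, 0]], [[-2.5, -1.7, 0], [0, 0, 0]], [[-3.0, -2.0, 0], [0, 0, 0]], [[-3.3, -2.2, 0], [0, 0, 0]], [[-3.4, -2.3, 0], [0, 0, 0]], [[-3.4, -2.3, 0], [0, 0, 0]], [[-3.4, -2.3, 0], [0, 0, 0]]])

```text
clock: 27.15
position: [548.2, 15.3, 153.2]
tool_rot: [3.141, -0.002, 0.389]
force: [-0.3, -0.2, -0.6]
width: 0.33
grip_force: 30.0
```

Run:
```python
from h import *
plan(546.9,15.3,90,np.radians(22.3))
```

```text
shift [-0.045 -0.017  2.106] turn [ 0.001 -0.002 -0.   ] pos [548.2  15.3 153.2] yaw [ 3.141e+00 -2.000e-03  3.890e-01] t 27.15 F [-0.3 -0.2 -0.6] w 0.33
```

Call:
apply_moves(moves=[[[-0.04, -0.02, 0.5], [0, 0, 0]], [[-0.04, -0.02, 1.0], [0, 0, 0]], [[-0.04, -0.02, 1.4], [0, 0, 0]], [[-0.04, -0.02, 1.7], [0, 0, 0]], [[-0.04, -0.02, 1.9], [0, 0, 0]], [[-0.04, -0.02, 2.1], [0, 0, 0]], [[-0.04, -0.02, 2.1], [0, 0, 0]]])

```text
clock: 27.85
position: [545.9, 15.4, 89.5]
tool_rot: [-3.141, -0.0, 0.389]
force: [-0.6, -0.0, -0.0]
width: 0.33
grip_force: 30.0
```

Call:
apply_moves(moves=[[[0, 0, 0.15], [0, 0, 0]], [[0, 0, 0.3], [0, 0, 0]], [[0, 0, 0.45], [0, 0, 0]], [[0, 0, 0.6], [0, 0, 0]], [[0, 0, 0.6], [0, 0, 0]]])

```text
clock: 28.35
position: [545.8, 15.5, 71.5]
tool_rot: [-3.141, -0.0, 0.389]
force: [-0.9, -0.5, -0.4]
width: 0.329
grip_force: 30.0
```

Call:
apply_moves(moves=[[[0, 0, 0.12], [0, 0, 0]], [[0, 0, 0.24], [0, 0, 0]], [[0, 0, 0.36], [0, 0, 0]], [[0, 0, 0.48], [0, 0, 0]], [[0, 0, 0.5], [0, 0, 0]]])

```text
clock: 28.85
position: [545.9, 15.5, 56.6]
tool_rot: [-3.141, -0.0, 0.389]
force: [0.6, -0.3, 0.3]
width: 0.331
grip_force: 30.0
```

Call:
apply_moves(moves=[[[0, 0, 0.03], [0, 0, 0]], [[0, 0, 0.06], [0, 0, 0]], [[0, 0, 0.09], [0, 0, 0]], [[0, 0, 0.09], [0, 0, 0]]])

```text
clock: 29.25
position: [546.3, 15.5, 54.4]
tool_rot: [3.142, -0.001, 0.389]
force: [0.4, -0.3, 0.0]
width: 0.327
grip_force: 30.0
```

Call:
apply_moves(moves=[[[0, 0, 0.03], [0, 0, 0]], [[0, 0, 0.05], [0, 0, 0]], [[0, 0, 0.05], [0, 0, 0]]])

```text
clock: 29.55
position: [546.7, 15.5, 53.8]
tool_rot: [-3.141, -0.002, 0.389]
force: [-1.9, -0.2, 9.2]
width: 0.332
grip_force: 30.0
```

Call:
apply_moves(moves=[[[0, 0, 0], [0, 0, 0]], [[0, 0, 0], [0, 0, 0]], [[0, 0, 0], [0, 0, 0]], [[0, 0, 0], [0, 0, 0]]], hand=0.4)

```text
clock: 29.95
position: [546.2, 15.5, 52.8]
tool_rot: [3.142, -0.001, 0.389]
force: [0.2, 0.6, 0.8]
width: 0.599
grip_force: 0.0
```

Call:
apply_moves(moves=[[[0, 0, -0.3], [0, 0, 0]], [[0, 0, -0.8], [0, 0, 0]], [[0, 0, -1.5], [0, 0, 0]], [[0, 0, -2.5], [0, 0, 0]], [[0, 0, -3.4], [0, 0, 0]], [[0, 0, -4.0], [0, 0, 0]], [[0, 0, -4.0], [0, 0, 0]], [[0, 0, -4.0], [0, 0, 0]]])

```text
clock: 30.75
position: [546.2, 15.6, 173.4]
tool_rot: [-3.141, -0.002, 0.389]
force: [0.2, -0.1, -0.9]
width: 0.6
grip_force: 0.0
```

Run:
```python
from h import *
plan(652,-115.7,170,np.radians(22.3))
```

```text
shift [1.602 5.388 0.116] turn [-0.    -0.002 -0.   ] pos [546.2  15.6 173.4] yaw [-3.141e+00 -2.000e-03  3.890e-01] t 30.75 F [ 0.2 -0.1 -0.9] w 0.6
```

Call:
apply_moves(moves=[[[0.4, 1.3, 0.1], [0, 0, 0]], [[0.8, 2.7, 0.1], [0, 0, 0]], [[1.2, 4.0, 0.1], [0, 0, 0]], [[1.5, 5.0, 0.1], [0, 0, 0]], [[1.6, 5.39, 0.1], [0, 0, 0]], [[1.6, 5.39, 0.1], [0, 0, 0]], [[1.6, 5.39, 0.1], [0, 0, 0]], [[1.6, 5.39, 0.1], [0, 0, 0]]], hand=0.3)

```text
clock: 31.55
position: [651.2, -113.8, 169.6]
tool_rot: [-3.14, -0.001, 0.391]
force: [0.8, 1.2, 0.1]
width: 0.699
grip_force: 0.0
```

Run:
```python
from h import *
plan(652,-115.7,32,np.radians(22.3))
```

```text
shift [-0.     0.076  4.586] turn [-0.002 -0.001  0.001] pos [ 651.2 -113.8  169.6] yaw [-3.14e+00 -1.00e-03  3.91e-01] t 31.55 F [0.8 1.2 0.1] w 0.699
```

Call:
apply_moves(moves=[[[0, 0.05, 1.0], [0, 0, 0]], [[0, 0.05, 1.9], [0, 0, 0]], [[0, 0.05, 2.7], [0, 0, 0]], [[0, 0.05, 3.4], [0, 0, 0]], [[0, 0.05, 4.0], [0, 0, 0]], [[0, 0.05, 4.4], [0, 0, 0]], [[0, 0.05, 4.59], [0, 0, 0]], [[0, 0.05, 4.59], [0, 0, 0]], [[0, 0.05, 4.59], [0, 0, 0]]])

```text
clock: 32.45
position: [653.2, -117.5, 33.0]
tool_rot: [3.141, -0.002, 0.389]
force: [-0.5, 0.1, -0.8]
width: 0.699
grip_force: 0.0
```

Call:
apply_moves(moves=[[[0, 0, 0], [0, 0, 0]], [[0, 0, 0], [0, 0, 0]], [[0, 0, 0], [0, 0, 0]], [[0, 0, 0], [0, 0, 0]], [[0, 0, 0], [0, 0, 0]], [[0, 0, 0], [0, 0, 0]], [[0, 0, 0], [0, 0, 0]], [[0, 0, 0], [0, 0, 0]]], hand=1)

```text
clock: 33.25
position: [652.8, -117.3, 32.5]
tool_rot: [3.141, -0.001, 0.389]
force: [0.6, 0.6, 2.4]
width: 0.369
grip_force: 30.0
```

Call:
apply_moves(moves=[[[0, 0, -0.1], [0, 0, 0]], [[0, 0, -0.4], [0, 0, 0]], [[0, 0, -1.0], [0, 0, 0]], [[0, 0, -1.8], [0, 0, 0]], [[0, 0, -2.6], [0, 0, 0]], [[0, 0, -3.4], [0, 0, 0]], [[0, 0, -4.0], [0, 0, 0]], [[0, 0, -4.5], [0, 0, 0]], [[0, 0, -4.7], [0, 0, 0]], [[0, 0, -4.7], [0, 0, 0]], [[0, 0, -4.7], [0, 0, 0]]])

```text
clock: 34.35
position: [652.0, -117.1, 172.6]
tool_rot: [-3.141, -0.0, 0.389]
force: [0.5, 0.4, -1.1]
width: 0.367
grip_force: 30.0
```

Run:
```python
from h import *
plan(512.8,-63.4,173,np.radians(22.3))
```

```text
shift [-3.614 -3.415 -0.012] turn [-0.001 -0.    -0.   ] pos [ 652.  -117.1  172.6] yaw [-3.141 -0.     0.389] t 34.35 F [ 0.5  0.4 -1.1] w 0.367
```

Call:
apply_moves(moves=[[[-0.2, -0.2, 0], [0, 0, 0]], [[-0.6, -0.5, 0], [0, 0, 0]], [[-1.2, -1.1, 0], [0, 0, 0]], [[-1.9, -1.8, 0], [0, 0, 0]], [[-2.6, -2.5, 0], [0, 0, 0]], [[-3.2, -3.0, 0], [0, 0, 0]], [[-3.5, -3.3, 0], [0, 0, 0]], [[-3.61, -3.41, 0], [0, 0, 0]], [[-3.61, -3.41, 0], [0, 0, 0]], [[-3.61, -3.41, 0], [0, 0, 0]], [[-3.61, -3.41, 0], [0, 0, 0]]])

```text
clock: 35.45
position: [514.1, -64.1, 173.1]
tool_rot: [3.141, -0.001, 0.389]
force: [0.4, -0.2, -1.4]
width: 0.369
grip_force: 30.0
```

Run:
```python
from h import *
plan(512.8,-63.4,173,np.radians(22.3))
im,d,m=cap("side"); np.savez("side4.npz",im=im,d=d); g=im[90:220,185:305]
cv2.imwrite("pics/q3.png",cv2.resize(g,(552,598),interpolation=cv2.INTER_CUBIC)[...,::-1])
```

```text
shift [-0.03  -0.038  0.003] turn [ 0.001 -0.001 -0.001] pos [514.1 -64.1 173.1] yaw [ 3.141e+00 -1.000e-03  3.890e-01] t 35.45 F [ 0.4 -0.2 -1.4] w 0.369
```

View pics/q3.png

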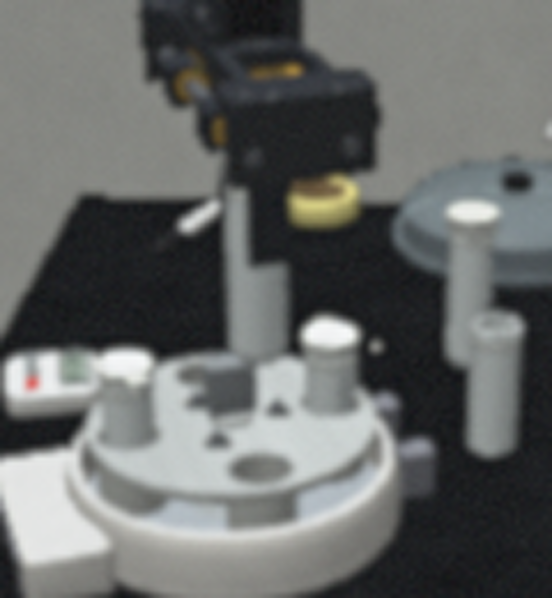

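Run:
```python
from h import *
m=env.camera_model("side"); E=np.array(m["extrinsics"])
def proj(p):
    c=(np.array(p)-E[:3,3])@E[:3,:3]; return np.c_[c[:,0]/c[:,2]*m["fx"]+m["cx"],c[:,1]/c[:,2]*m["fy"]+m["cy"]]
a=np.linspace(0,2*np.pi,73)
for n,x,y,r,h in (("foot",513.5,-64,11,140.6),("bevel",513.5,-64,15,147.6)):
    q=proj(np.c_[x+r*np.cos(a),y+r*np.sin(a),0*a+h]); print(n,q.min(0).round(1),q.max(0).round(1))
z=np.load("side4.npz"); g=cv2.cvtColor(z["im"],cv2.COLOR_RGB2GRAY).astype(int)
for v in (150,155,160,163): 
    e=np.where(g[v,225:260]>90)[0]+225; print(v,e.min(),e.max())
print("col241",g[155:175,241])
W=pts(z["d"],m)
for v in (148,152,156,160,164): print(v,W[v,244].round(1))
```

```text
foot [236.1 165.5] [245.3 169.6]
bevel [234.4 162.2] [246.9 167.7]
150 234 246
155 235 246
160 235 259
163 235 259
col241 [135 135 136 135 137 135 136 136 137 136 136 134 126 129 152 176 182 181
 179 179]
148 [523.7 -72.9 195.5]
152 [523.4 -72.3 185.2]
156 [523.3 -73.6 175.6]
160 [523.1 -74.3 165.6]
164 [523.  -75.  155.5]
```

Call:
apply_moves(moves=[[[-0.04, -0.06, 0.5], [0, 0, 0]], [[-0.04, -0.06, 1.0], [0, 0, 0]], [[-0.04, -0.06, 1.5], [0, 0, 0]], [[-0.04, -0.06, 1.9], [0, 0, 0]], [[-0.04, -0.06, 2.2], [0, 0, 0]], [[-0.04, -0.06, 2.4], [0, 0, 0]], [[-0.04, -0.06, 2.4], [0, 0, 0]]])

```text
clock: 36.2
position: [511.3, -62.6, 100.4]
tool_rot: [-3.141, 0.0, 0.389]
force: [-0.4, -0.0, -0.5]
width: 0.367
grip_force: 30.0
```

Call:
apply_moves(moves=[[[0, 0, 0.15], [0, 0, 0]], [[0, 0, 0.3], [0, 0, 0]], [[0, 0, 0.45], [0, 0, 0]], [[0, 0, 0.6], [0, 0, 0]], [[0, 0, 0.6], [0, 0, 0]]])

```text
clock: 36.7
position: [511.4, -62.6, 82.6]
tool_rot: [-3.142, -0.0, 0.389]
force: [-0.5, -0.3, -0.2]
width: 0.367
grip_force: 30.0
```

Call:
apply_moves(moves=[[[0.03, 0, 0.12], [0, 0, 0]], [[0.03, 0, 0.24], [0, 0, 0]], [[0.03, 0, 0.36], [0, 0, 0]], [[0.03, 0, 0.45], [0, 0, 0]], [[0.03, 0, 0.45], [0, 0, 0]]])

```text
clock: 37.2
position: [512.3, -62.2, 69.2]
tool_rot: [-3.142, -0.0, 0.389]
force: [0.7, -0.6, -0.5]
width: 0.369
grip_force: 30.0
```

Call:
apply_moves(moves=[[[0, 0, 0.04], [0, 0, 0]], [[0, 0, 0.08], [0, 0, 0]], [[0, 0, 0.11], [0, 0, 0]], [[0, 0, 0.11], [0, 0, 0]]])

```text
clock: 37.6
position: [512.6, -62.2, 66.3]
tool_rot: [3.142, -0.001, 0.389]
force: [0.1, -0.5, -0.9]
width: 0.37
grip_force: 30.0
```

Call:
apply_moves(moves=[[[0, 0, 0.03], [0, 0, 0]], [[0, 0, 0.05], [0, 0, 0]], [[0, 0, 0.05], [0, 0, 0]]])

```text
clock: 37.9
position: [513.2, -62.1, 65.3]
tool_rot: [3.141, -0.002, 0.389]
force: [-0.2, 0.4, 5.7]
width: 0.368
grip_force: 30.0
```

Call:
apply_moves(moves=[[[0, 0, 0], [0, 0, 0]], [[0, 0, 0], [0, 0, 0]], [[0, 0, 0], [0, 0, 0]], [[0, 0, 0], [0, 0, 0]]], hand=0.4)

```text
clock: 38.3
position: [512.4, -62.1, 64.7]
tool_rot: [-3.141, -0.001, 0.389]
force: [-0.1, -0.7, -0.4]
width: 0.6
grip_force: 0.0
```

Call:
apply_moves(moves=[[[0, 0, -0.2], [0, 0, 0]], [[0, 0, -0.5], [0, 0, 0]], [[0, 0, -1.0], [0, 0, 0]], [[0, 0, -1.8], [0, 0, 0]], [[0, 0, -2.6], [0, 0, 0]], [[0, 0, -3.4], [0, 0, 0]], [[0, 0, -3.8], [0, 0, 0]], [[0, 0, -3.8], [0, 0, 0]]])

```text
clock: 39.1
position: [513.7, -62.2, 180.8]
tool_rot: [3.141, -0.005, 0.389]
force: [0.5, 0.9, -0.2]
width: 0.6
grip_force: 0.0
```

Run:
```python
from h import *
plan(627,219.7,180,np.radians(22.3))
```

```text
shift [ 7.057 -7.264  0.052] turn [ 0.001 -0.005 -0.   ] pos [513.7 -62.2 180.8] yaw [ 3.141 -0.005  0.389] t 39.1 F [ 0.5  0.9 -0.2] w 0.6
```

Call:
apply_moves(moves=[[[1.1, -1.1, 0.05], [0, -0.005, 0]], [[2.2, -2.2, 0.05], [0, -0.005, 0]], [[3.3, -3.4, 0.05], [0, -0.005, 0]], [[4.4, -4.5, 0.05], [0, -0.005, 0]], [[5.5, -5.6, 0.05], [0, -0.005, 0]], [[6.4, -6.6, 0.05], [0, -0.005, 0]], [[6.9, -7.1, 0.05], [0, -0.005, 0]], [[7.06, -7.26, 0.05], [0, -0.005, 0]], [[7.06, -7.26, 0.05], [0, -0.005, 0]], [[7.06, -7.26, 0.05], [0, -0.005, 0]], [[7.06, -7.26, 0.05], [0, -0.005, 0]]], hand=0.3)

```text
clock: 40.2
position: [625.7, 217.4, 177.6]
tool_rot: [3.141, 0.005, 0.386]
force: [-0.8, -0.1, -0.1]
width: 0.698
grip_force: 0.0
```

Run:
```python
from h import *
plan(626.8,219.7,32,np.radians(22.3))
```

```text
shift [ 0.085 -0.06   4.854] turn [ 0.     0.005 -0.003] pos [625.7 217.4 177.6] yaw [3.141 0.005 0.386] t 40.2 F [-0.8 -0.1 -0.1] w 0.698
```

Call:
apply_moves(moves=[[[0.05, -0.05, 1.0], [0, 0.005, 0]], [[0.05, -0.05, 1.9], [0, 0.005, 0]], [[0.05, -0.05, 2.7], [0, 0.005, 0]], [[0.05, -0.05, 3.4], [0, 0.005, 0]], [[0.05, -0.05, 4.1], [0, 0.005, 0]], [[0.05, -0.05, 4.6], [0, 0.005, 0]], [[0.05, -0.05, 4.9], [0, 0.005, 0]], [[0.05, -0.05, 5.02], [0, 0.005, 0]], [[0.05, -0.05, 5.02], [0, 0.005, 0]]])

```text
clock: 41.1
position: [626.4, 221.2, 27.1]
tool_rot: [3.141, -0.001, 0.389]
force: [-0.1, -0.1, -0.1]
width: 0.697
grip_force: 0.0
```

Call:
apply_moves(moves=[[[0, 0, 0], [0, 0, 0]], [[0, 0, 0], [0, 0, 0]], [[0, 0, 0], [0, 0, 0]], [[0, 0, 0], [0, 0, 0]], [[0, 0, 0], [0, 0, 0]], [[0, 0, 0], [0, 0, 0]], [[0, 0, 0], [0, 0, 0]], [[0, 0, 0], [0, 0, 0]]], hand=1)

```text
clock: 41.9
position: [626.5, 221.5, 27.3]
tool_rot: [-3.142, -0.002, 0.389]
force: [-0.4, 0.8, 4.2]
width: 0.359
grip_force: 30.0
```

Call:
apply_moves(moves=[[[0, 0, -0.1], [0, 0, 0]], [[0, 0, -0.4], [0, 0, 0]], [[0, 0, -1.0], [0, 0, 0]], [[0, 0, -1.8], [0, 0, 0]], [[0, 0, -2.6], [0, 0, 0]], [[0, 0, -3.4], [0, 0, 0]], [[0, 0, -4.0], [0, 0, 0]], [[0, 0, -4.5], [0, 0, 0]], [[0, 0, -4.7], [0, 0, 0]], [[0, 0, -4.7], [0, 0, 0]], [[0, 0, -4.7], [0, 0, 0]]])

```text
clock: 43.0
position: [625.5, 221.3, 167.2]
tool_rot: [-3.141, 0.0, 0.389]
force: [0.3, 0.4, -0.5]
width: 0.358
grip_force: 30.3
```

Run:
```python
from h import *
plan(467.2,47.6,168,np.radians(22.3))
```

```text
shift [-7.077  3.356 -0.024] turn [-0.  0. -0.] pos [625.5 221.3 167.2] yaw [-3.141  0.     0.389] t 43.0 F [ 0.3  0.4 -0.5] w 0.358
```

Call:
apply_moves(moves=[[[-0.3, 0.1, 0], [0, 0, 0]], [[-0.9, 0.4, 0], [0, 0, 0]], [[-1.8, 0.9, 0], [0, 0, 0]], [[-2.8, 1.3, 0], [0, 0, 0]], [[-3.8, 1.8, 0], [0, 0, 0]], [[-4.8, 2.3, 0], [0, 0, 0]], [[-5.7, 2.7, 0], [0, 0, 0]], [[-6.5, 3.1, 0], [0, 0, 0]], [[-6.95, 3.3, 0], [0, 0, 0]], [[-7.08, 3.36, 0], [0, 0, 0]], [[-7.08, 3.36, 0], [0, 0, 0]], [[-7.08, 3.36, 0], [0, 0, 0]]])

```text
clock: 44.2
position: [468.6, 48.5, 167.8]
tool_rot: [3.141, -0.002, 0.39]
force: [0.7, 0.6, -0.2]
width: 0.362
grip_force: 30.3
```

Call:
apply_moves(moves=[[[0, 0, 0], [0, 0, 0]], [[0, 0, 0], [0, 0, 0]]])

```text
clock: 44.4
position: [468.2, 48.1, 167.7]
tool_rot: [3.141, -0.001, 0.39]
force: [0.1, 0.1, -0.2]
width: 0.362
grip_force: 30.3
```

Run:
```python
from h import *
plan(467.2,47.6,95,np.radians(22.3))
im,d,m=cap("side"); W=pts(d,m); g=im[60:220,185:305]
E=np.array(m["extrinsics"]); c=(np.array([467.2,47.6,170])-E[:3,3])@E[:3,:3]
u=int(c[0]/c[2]*m["fx"]+m["cx"]); v=int(c[1]/c[2]*m["fy"]+m["cy"]); print(u,v)
for k in range(v-14,v+16,3): print(k,im[k,u],W[k,u].round())
cv2.imwrite("pics/q4.png",cv2.resize(g,(450,600),interpolation=cv2.INTER_CUBIC)[...,::-1])
```

```text
shift [-0.039  0.     2.422] turn [ 0.    -0.001  0.001] pos [468.2  48.1 167.7] yaw [ 3.141e+00 -1.000e-03  3.900e-01] t 44.4 F [ 0.1  0.1 -0.2] w 0.362
227 138
124 [42 44 44] [473.  16. 221.]
127 [41 45 46] [472.  17. 212.]
130 [51 53 54] [472.  18. 204.]
133 [133 138 137] [469.  32. 190.]
136 [143 148 148] [468.  34. 182.]
139 [141 147 146] [468.  33. 174.]
142 [141 147 146] [467.  34. 165.]
145 [141 147 146] [467.  36. 155.]
148 [133 138 137] [467.  32. 149.]
151 [50 52 53] [415. 350.  -2.]
```

View pics/q4.png

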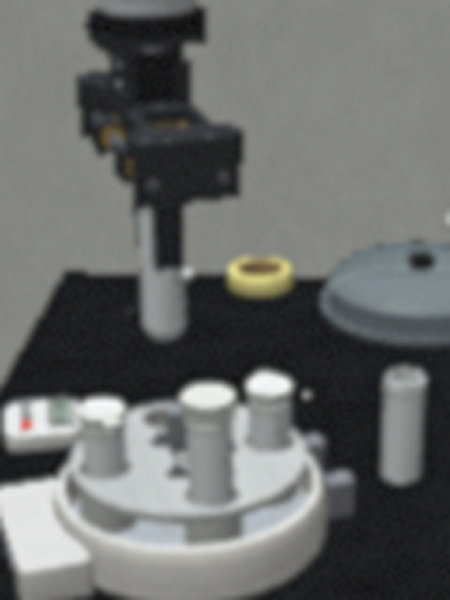

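Call:
apply_moves(moves=[[[-0.04, 0, 0.5], [0, 0, 0]], [[-0.04, 0, 1.0], [0, 0, 0]], [[-0.04, 0, 1.5], [0, 0, 0]], [[-0.04, 0, 1.9], [0, 0, 0]], [[-0.04, 0, 2.2], [0, 0, 0]], [[-0.04, 0, 2.4], [0, 0, 0]], [[-0.04, 0, 2.4], [0, 0, 0]]])

```text
clock: 45.15
position: [466.3, 47.0, 95.2]
tool_rot: [-3.142, 0.0, 0.389]
force: [0.0, -0.6, -0.3]
width: 0.359
grip_force: 30.3
```

Call:
apply_moves(moves=[[[0, 0, 0.15], [0, 0, 0]], [[0, 0, 0.3], [0, 0, 0]], [[0, 0, 0.45], [0, 0, 0]], [[0, 0, 0.6], [0, 0, 0]], [[0, 0, 0.6], [0, 0, 0]]])

```text
clock: 45.65
position: [466.2, 47.0, 77.2]
tool_rot: [-3.141, -0.0, 0.389]
force: [-0.5, -0.2, -0.7]
width: 0.36
grip_force: 30.3
```

Call:
apply_moves(moves=[[[0.03, 0, 0.12], [0, 0, 0]], [[0.03, 0, 0.24], [0, 0, 0]], [[0.03, 0, 0.36], [0, 0, 0]], [[0.03, 0, 0.46], [0, 0, 0]], [[0.03, 0, 0.46], [0, 0, 0]]])

```text
clock: 46.15
position: [467.2, 47.3, 63.5]
tool_rot: [-3.142, -0.0, 0.389]
force: [0.4, -0.9, -0.9]
width: 0.359
grip_force: 30.3
```

Call:
apply_moves(moves=[[[0, 0, 0.04], [0, 0, 0]], [[0, 0, 0.08], [0, 0, 0]], [[0, 0, 0.1], [0, 0, 0]], [[0, 0, 0.1], [0, 0, 0]]])

```text
clock: 46.55
position: [467.5, 47.5, 60.9]
tool_rot: [3.142, -0.001, 0.389]
force: [-0.5, -0.1, -1.0]
width: 0.359
grip_force: 30.3
```

Call:
apply_moves(moves=[[[0, 0, 0.03], [0, 0, 0]], [[0, 0, 0.05], [0, 0, 0]], [[0, 0, 0.05], [0, 0, 0]]])

```text
clock: 46.85
position: [468.5, 47.5, 60.0]
tool_rot: [3.141, -0.003, 0.389]
force: [-0.2, -0.6, 7.2]
width: 0.357
grip_force: 30.0
```

Call:
apply_moves(moves=[[[0, 0, 0], [0, 0, 0]], [[0, 0, 0], [0, 0, 0]], [[0, 0, 0], [0, 0, 0]], [[0, 0, 0], [0, 0, 0]]], hand=0.4)

```text
clock: 47.25
position: [467.3, 47.4, 59.3]
tool_rot: [-3.142, -0.001, 0.389]
force: [-0.1, 0.6, -0.2]
width: 0.601
grip_force: 0.0
```

Call:
apply_moves(moves=[[[0, 0, -0.2], [0, 0, 0]], [[0, 0, -0.5], [0, 0, 0]], [[0, 0, -1.0], [0, 0, 0]], [[0, 0, -1.8], [0, 0, 0]], [[0, 0, -2.6], [0, 0, 0]], [[0, 0, -3.6], [0, 0, 0]], [[0, 0, -4.4], [0, 0, 0]], [[0, 0, -5.0], [0, 0, 0]], [[0, 0, -5.0], [0, 0, 0]]])

```text
clock: 48.15
position: [469.0, 47.5, 211.9]
tool_rot: [-3.141, -0.006, 0.389]
force: [1.3, 0.4, 0.7]
width: 0.597
grip_force: 0.0
```

Call:
apply_moves(moves=[[[0, -1, 0], [0, 0, 0]], [[0, -2, 0], [0, 0, 0]], [[0, -3.5, 0], [0, 0, 0]], [[0, -5, 0], [0, 0, 0]], [[0, -6.5, 0], [0, 0, 0]], [[0, -8, 0], [0, 0, 0]], [[0, -9, 0], [0, 0, 0]], [[0, -9, 0], [0, 0, 0]], [[0, -9, 0], [0, 0, 0]]])

```text
clock: 49.05
position: [364.6, 296.8, 208.8]
tool_rot: [3.141, -0.0, 0.39]
force: [-0.4, -0.1, 0.6]
width: 0.599
grip_force: 0.0
```

Run:
```python
from h import *
im,d,m=cap("side"); a=cv2.resize(im[120:220,180:300],(480,400),interpolation=cv2.INTER_CUBIC)
t,dt,mt=cap("top"); b=cv2.resize(t[150:270,200:300],(320,400),interpolation=cv2.INTER_CUBIC)
cv2.imwrite("pics/fin.png",np.hstack([a,b])[...,::-1])
W=pts(dt,mt); w=W[150:270,200:300].reshape(-1,3)
for n,x,y in(("p0",545.5,14.9),("p1",467.2,47.6),("p2",434.5,-30.7),("p3",512.8,-63.4)):
    k=w[np.hypot(w[:,0]-x,w[:,1]-y)<12]; k=k[k[:,2]>100]; print(n,len(k),np.median(k,0).round(1) if len(k) else "")
```

```text
p0 81 [545.6  15.2 118.8]
p1 93 [467.1  47.1 146.5]
p2 85 [434.5 -30.5 118.6]
p3 87 [512.8 -63.7 146.2]
```

View pics/fin.png

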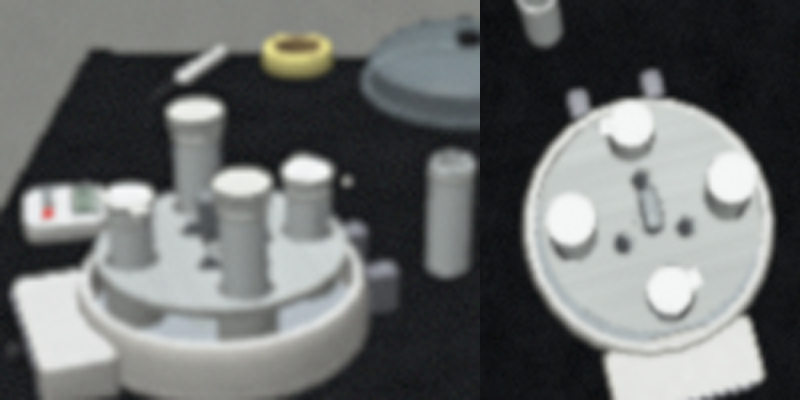

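All four tubes stand upright in their pockets. Cap tops measure 118.7 mm for the short pair (expected 118) and 146.3 mm for the tall pair (expected 146), with each twin straight across.

```bash
python3 -c "
from plant import env
print(env.job_done())"
```

```text
the job is handed in; nothing more can be done
None
```

The job is handed in after about 49 s: rotor_a is seated fully down on the studs, and the four capped tubes stand upright and fully down with each twin straight across; rotor_b and the open tube were not touched.

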